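# Fetch the press plate from under the cooling rack

## Task

The pastry press plate, the flat metal plate with a bow handle, stands under the low wire rack where the hand cannot get at it. Take the pull hook by its black handle, catch the bow handle with it and drag the plate along the bench until all of it is out in front of the rack, then lay the hook down flat on the bare bench. Lift the plate by its bow handle and set it gently, flat, in the middle of the wooden board and lined up with the board's long side, leaving the loaf tin and the jar where they are.

Things in the scene. Friction and masses are not known exactly. Their poses are not given: they have to be found in the camera images.
- press: Loose metal plate 76 (x) by 150 (y) by 6 mm, about 0.6 kg, flat under the rack, long side roughly square to the rack's front. Bow handle on its centre line, along y: two posts, 10 mm round, at y = -40 and +40 mm, and a level bar, 10 mm round, axis 61 mm above the underside. Window under the bar: 70 mm long, from 6 to 56 mm up, open to both x sides. Origin: centre of the underside, z up.
- hook: Pull hook lying flat on the bench, 0.2 kg. Black handle 24 (x) by 110 (y) by 26 mm high; origin: centre of its underside, z up. From its +y end a steel shaft, 8 mm round, axis 4 mm above the underside, runs to y = 220 mm, turns square to -x for 45 mm (the prong), then the end turns back to y = 209 mm. Centre of mass near y = 50 mm.
- rack: Fixed low wire rack 400 (x) by 280 mm (y); wires 50 mm apart on top, from 117 to 128 mm above the bench; four thin legs at the corners, sides open. Origin: middle of its footprint at bench level. Its front, facing the hook and board, is the edge at y = -140 mm. The press plate and a loaf tin stand side by side under it, in either order, about 125 mm between centres.
- board: Wooden board lying on the bench, it does not move, 150 (x) by 250 (y) by 15 mm thick. Origin: centre of its underside, z up.
- tin: Empty metal loaf tin standing loose under the rack beside the press plate, 70 (x) by 140 (y) by 55 mm high, to be left alone. Origin: centre of its underside.
- jar: Amber jar with a black cap, 72 mm across, 110 mm high, on the bench past the hook's handle, to be left alone. Origin: centre of its underside.
Things that resemble listed ones, but are neither listed nor needed, are in the scene too. Of the things like the press, leave any that is turquoise; of the rest the larger one is meant.

How it is judged:
By the outcome, as a careful person would: the job done as asked, in the order asked, and still so for the second after the job is handed in, with the robot touching nothing.
It also fails if it takes over 64 s, if anything falls off the work surface, if the arm or the gripper's body presses on something with over 40 N, if the wrist force passes 120 N, or if a joint passes its speed limit or range.

## Robot

A 6-joint arm with a two-finger parallel gripper is mounted at the origin on the work surface. World frame = base frame: x ahead of the robot, y to its left, z up, the work surface at z = 0. Lengths are in m, angles in rad, forces in N, time in s.
With the tool pointing down it reaches from about 0.35 to 0.975 m from the base axis. Payload 4.9 kg.
Tool frame: the origin (TCP) lies midway between the tips of the shut fingers; the grasp point (between the pads) lies 19 mm behind it; z points along the fingers, y is the line along which they close (so a half turn about z gives the same grasp; the last joint's range is limited). The gripper opens to 85 mm and grips with 20 to 120 N. Pads are 22 mm wide; open, the fingers measure 114 mm over their backs; the gripper's body (76 mm by 85 mm) begins 54 mm behind the grasp point. The pads swing forward as they close: fully open they stand 13 mm farther back than shut.
Start: joints at [-1.231, 0.053, 1.613, -0, 1.476, -0.119], TCP at [0.277, -0.56, 0.231] pointing down, gripper open.
Joint ranges: [-3.01, 3.01], [-1.01, 2.22], [0.06, 2.58], [-1.02, 4.17], [0.09, 2.62], [-3.14, 3.14]. Speed limits (rad/s): [2.57, 2.57, 3.14, 3.14, 3.14, 3.14].

## Interface

Orientations are given as a unit quaternion [w, x, y, z].
In Python, from plant import state, grab_frame, camera_info, job_done, spot_in, masks_of, pinpoint gives the robot as it stands.
- The arm moves only by the shell command python3 -m handwheel 'ROWS' [OPENING]. ROWS is JSON, a list that holds one entry, the list of rows, each a list of 6 numbers: the shift along the world's x, y, z in m, then the turn, a rotation vector about the world's x, y, z in degrees. In form: [[[tx, ty, tz, ax, ay, az], ...]]. A call has 1 to 20 rows; each row shifts and turns the commanded pose from where the row before left it; what a row does not reach is not made up. A row lasts 1/12 s, in which the tool goes at most 41.7 mm and 7.16 degrees, less where a joint would pass 70% of its speed; a pose out of reach is approached as far as the arm can. A call is refused whole if a number of a shift passes 0.0417 or a number of a turn 7.16, either way. A call with a gripper value outside its range is refused whole. OPENING is the opening, from 0 (shut) to 1 (fully open), set as the call begins (- or left out, the last holds). The fingers move at their own pace and stop on an object; the grip force is fixed at half the most. Time passes only in rows, so rows that do not move let the fingers close. It gives the time, the measured TCP pose, the force, the opening and the grip force at its end, in the units of the state.
- state(): the state, without advancing time (a new reading comes with each control period).
- grab_frame(name): name is "scene" or "top" or "wrist"; returns (picture, depth): 480x640x3 uint8, blue, green, red; 480x640 float32, m along the optical axis (not along the pixel's ray), 0 where there is no reading.
- camera_info(name): a dict with "fx", "fy", "cx", "cy" (pixels), "distortion" ([k1, k2, p1, p2, k3] as OpenCV has them; the pictures are not rectified), "T" (4x4, takes a point from camera to world coordinates). Camera axes: x right, y up, looking along -z (the intrinsics and any distortion apply to the point x, -y, -z); pixel columns grow to the right and rows downward; lengths in m; the calibration is good to about 2 mm. A picture is of the moment at which its call begins: read the wrist's pose just before it. camera_info takes no time and is no camera call; for the wrist camera it gives the pose at the moment of the call.
- job_done(): hands the job in; it is judged then, once.
Trained networks look in the newest picture that a camera, given by its name, has taken for a name from the list of things; names that differ only in an ending like _2 or _b are one class to them, and where a whole thing is asked for, a point or a joint stands for the part that bears it (a point fixed in the world has none). Each returns a list of dicts, best first, with "conf" (0 to 1); they miss things now and then, are a little off and sometimes report something else, mostly with a low value. They report only what shows in the picture. A call takes as long as a camera call. They do not tell look-alikes from the thing itself.
- spot_in(camera, thing): "box" ([left, top, width, height] in pixels, round what is visible of it).
- masks_of(camera, thing): "region" (480x640 bool, what is visible of it) and "box" ([left, top, width, height] in pixels, round what is visible of it).
- pinpoint(camera, thing): "position" ([column, row] in pixels: a listed point, or the origin of a listed thing).
The state is a dict: "time": time; "joint_pos": joint angles; "joint_vel": joint speeds; "joint_efforts": joint torques, N m; "tool_pos": TCP position; "tool_rot": TCP orientation; "contact_force": force on the tool from outside, world axes, zero at the start; "ft_torque": the same for the moment, N m; "gripper_width": opening from 0.0 (shut) to 1.0 (fully open); "grasp_force": force on a finger pad.
Only numpy, scipy, OpenCV 4.12 (cv2) and the standard library are available. Lean on these libraries where they do the work, as an engineer would, in place of code of your own. Each camera call takes 0.05 s, during which the arm holds its last target. There are 200 camera calls.

## Working session

There is one attempt and no reset: what is moved stays moved. The work goes in short steps, Python scripts to look and compute and a shell command to move; the robot and the scene stay as the last step left them, time stands still between calls to the robot, and variables do not carry over. Pictures are saved under pics/ and viewed, at most 11 in all, crops included, and the job is handed in when it is done.

```bash
mkdir -p pics; ls; cat > h.py <<'E'
import numpy as np, cv2
from plant import *
def world(cam, px, depth=None, z=None):
    """pixels Nx2 -> world, by depth (N) or by plane height z"""
    i=camera_info(cam); K=np.array([[i['fx'],0,i['cx']],[0,i['fy'],i['cy']],[0,0,1.]])
    u=cv2.undistortPoints(np.array(px,float).reshape(-1,1,2),K,np.array(i['distortion'],float)).reshape(-1,2)
    T=np.array(i['T']); d=np.c_[u[:,0],-u[:,1],-np.ones(len(u))]
    if z is not None:
        r=d@T[:3,:3].T; s=(z-T[2,3])/r[:,2]; return T[:3,3]+r*s[:,None]
    return (d*np.array(depth,float).reshape(-1,1))@T[:3,:3].T+T[:3,3]
def mask_pts(cam,region,D):
    v,u=np.nonzero(region&(D>0)); return world(cam,np.c_[u,v],D[v,u])
E
python3 - <<'E'
from h import *
for c in ['scene','top']:
    I,D=grab_frame(c); cv2.imwrite(f'pics/{c}0.png',I)
    print(c,np.round(np.array(camera_info(c)['T'])[:3,3],3))
    for t in ['press','hook','rack','board','tin','jar']:
        for m in masks_of(c,t)[:4]:
            P=mask_pts(c,m['region'],D)
            if len(P)<20: continue
            r=cv2.minAreaRect(P[:,:2].astype(np.float32))
            print(t,round(m['conf'],2),m['box'],'med',np.round(np.median(P,0),3),'z',np.round(np.percentile(P[:,2],[5,95]),3),'rect',np.round(r[0],3),np.round(r[1],3),round(r[2],1))
print(state()['time'])
E
```

```text
pics
scene [ 1.509 -0.136  0.772]
press 0.94 [349.1, 182.3, 30.3, 30.8] med [0.249 0.241 0.007] z [0.002 0.051] rect [0.308 0.236] [0.084 0.372] 81.6
press 0.87 [470.8, 189.3, 58.2, 39.3] med [0.396 0.582 0.008] z [0.003 0.065] rect [0.427 0.538] [0.159 0.331] 39.3
press 0.72 [364.4, 225.3, 63.5, 34.4] med [0.478 0.25  0.008] z [0.004 0.126] rect [0.527 0.243] [0.15 0.32] 73.1
hook 0.56 [188.5, 302.8, 132.4, 13.7] med [ 0.64  -0.165  0.014] z [0.003 0.028] rect [ 0.635 -0.107] [0.278 0.052] 77.8
rack 0.81 [342.5, 173.3, 176.3, 150.7] med [0.566 0.279 0.125] z [0.001 0.13 ] rect [0.422 0.338] [0.388 0.662] 85.8
board 0.56 [138.6, 229.5, 110.9, 54.5] med [ 0.426 -0.245  0.016] z [0.008 0.018] rect [ 0.401 -0.242] [0.177 0.249] 6.4
tin 0.76 [377.3, 250.7, 68.5, 39.6] med [0.63  0.25  0.027] z [0.005 0.056] rect [0.62  0.265] [0.188 0.162] 31.3
jar 0.78 [73.1, 268.6, 48.2, 59.4] med [ 0.618 -0.42   0.075] z [0.01  0.112] rect [ 0.597 -0.426] [0.068 0.071] 41.4
top [0.27  0.088 1.827]
press 0.79 [232.5, 213.6, 47.8, 28.5] med [0.47 0.25 0.01] z [0.001 0.131] rect [0.475 0.258] [0.153 0.07
[... 373 characters left out ...]
[382.5, 169.4, 37.3, 18.0] med [ 0.626 -0.185  0.027] z [0.009 0.035] rect [ 0.631 -0.183] [0.128 0.032] 75.0
rack 0.84 [187.0, 131.0, 113.4, 145.4] med [0.547 0.287 0.127] z [0.002 0.135] rect [0.555 0.293] [0.318 0.446] 85.7
board 0.98 [377.7, 221.1, 83.1, 57.9] med [ 0.407 -0.241  0.017] z [0.01  0.025] rect [ 0.408 -0.244] [0.153 0.254] 6.5
board 0.22 [233.7, 213.6, 47.3, 27.2] med [0.473 0.25  0.01 ] z [0.001 0.129] rect [0.475 0.258] [0.152 0.079] 85.5
tin 0.58 [230.6, 171.9, 50.3, 30.7] med [0.6   0.245 0.009] z [-0.001  0.121] rect [0.599 0.252] [0.146 0.076] 86.8
jar 0.69 [466.6, 179.8, 37.0, 18.9] med [ 0.584 -0.415  0.107] z [0.023 0.118] rect [ 0.59  -0.424] [0.071 0.069] 3.1
0.7
```

View pics/scene0.png

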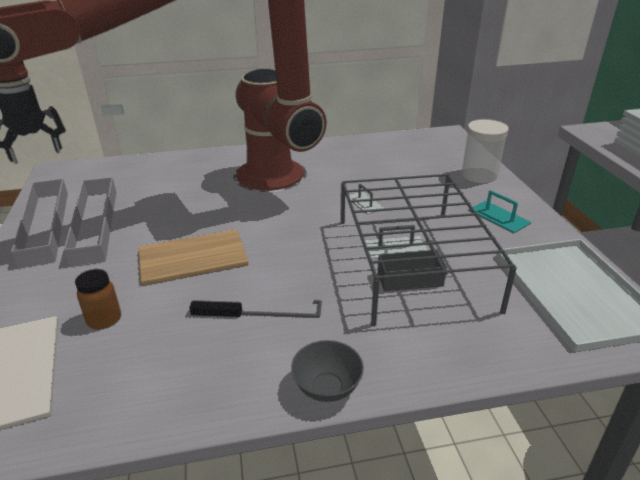

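View pics/top0.png

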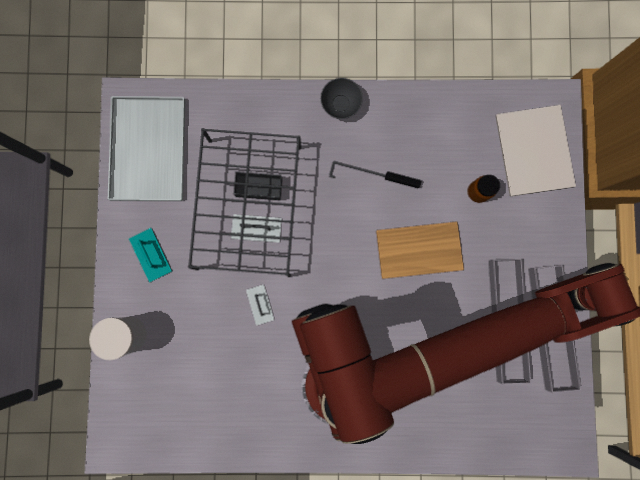

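Scene view: the real press is under the rack, with its bow at about (397,235). The tin is beside it at (410,270), and the hook lies from its handle (215,309) to its prong (318,308). A turquoise press is at (500,212) and a small one at (365,200). The top view agrees: press (257,228), tin (260,185), hook handle (404,180), hook corner (333,164), board (420,250).

```bash
python3 - <<'E'
from h import *
from scipy.spatial.transform import Rotation as R
s=state(); q=s['tool_rot']; print(np.round(R.from_quat(q,scalar_first=True).as_matrix(),3))
T=np.array(camera_info('wrist')['T']); print(np.round(T,3), s['tool_pos'])
# by plane: hook corner/handle ends, board corners, rack front top corners, press corners
px=[(333,164),(387,174),(421,184),(377,229),(458,222),(464,270),(383,278)]
print(np.round(world('top',px[:3],z=.004),3)); print(np.round(world('top',px[3:],z=.015),3))
print('rack',np.round(world('top',[(320,144),(308,274)],z=.125),3))
E
python3 -m handwheel '[[[0.025,0.03,0,0,0,0],[0.025,0.03,0,0,0,0],[0.025,0.03,0,0,0,0],[0.025,0.03,0,0,0,0],[0.025,0.03,0,0,0,0],[0.025,0.03,0,0,0,0],[0.025,0.03,0,0,0,0],[0.025,0.03,0,0,0,0],[0.025,0.03,0,0,0,0],[0.025,0.03,0,0,0,0],[0.025,0.03,0,0,0,0],[0.025,0.03,0,0,0,0],[0.025,0.03,0,0,0,0],[0.025,0,0,0,0,0],[0,0,0,0,0,0]]]' 1
```

```text
[[ 0.897  0.443  0.   ]
 [ 0.443 -0.897 -0.   ]
 [-0.     0.    -1.   ]]
[[ 0.444  0.857  0.261  0.343]
 [-0.896  0.425  0.129 -0.528]
 [-0.001 -0.291  0.957  0.374]
 [ 0.     0.     0.     1.   ]] [ 0.27681149 -0.56034643  0.23134781]
[[ 0.675  0.022  0.004]
 [ 0.644 -0.146  0.004]
 [ 0.613 -0.251  0.004]]
[[ 0.471 -0.113  0.015]
 [ 0.493 -0.36   0.015]
 [ 0.346 -0.375  0.015]
 [ 0.321 -0.13   0.015]]
rack [[0.708 0.064 0.125]
 [0.328 0.098 0.125]]
time: 1.95
tool_pos: [0.6297, -0.1682, 0.2308]
tool_rot: [0.0, 0.973, 0.229, 0.001]
contact_force: [-0.0, 0.5, -0.5]
gripper_width: 1.0
grasp_force: 0.0
```

```bash
python3 -m handwheel '[[[0,0,0,0,0,7.15],[0,0,0,0,0,7.15],[0,0,0,0,0,7.15],[0,0,0,0,0,7.15],[0,0,0,0,0,7.15],[0,0,0,0,0,7.15],[0,0,0,0,0,7.15],[0,0,0,0,0,0],[0,0,0,0,0,0]]]' 1; python3 - <<'E'
from h import *
s=state();print(np.round(s['joint_pos'],2))
I,D=grab_frame('wrist'); cv2.imwrite('pics/w1.png',I)
for m in masks_of('wrist','hook')[:2]:
    P=mask_pts('wrist',m['region'],D); print(m['conf'],len(P))
    for lo,hi in [(.018,.035),(-.005,.014)]:
        Q=P[(P[:,2]>lo)&(P[:,2]<hi)]
        if len(Q)>20:
            r=cv2.minAreaRect(Q[:,:2].astype(np.float32)); print(lo,len(Q),np.round(r[0],4),np.round(r[1],3),round(r[2],1),np.round(Q.min(0),3),np.round(Q.max(0),3))
E
```

```text
time: 2.7
tool_pos: [0.6263, -0.1709, 0.2313]
tool_rot: [-0.0, 0.787, 0.616, -0.0]
contact_force: [0.3, -0.5, -1.0]
gripper_width: 1.003
grasp_force: 0.0
[-0.38  0.11  1.55 -0.    1.48 -0.14]
0.88 4546
0.018 2685 [ 0.6253 -0.1915] [0.11  0.024] 75.0 [ 0.601 -0.246  0.019] [ 0.65  -0.137  0.029]
-0.005 1841 [ 0.6443 -0.1212] [0.259 0.027] 75.1 [ 0.598 -0.247 -0.002] [0.681 0.005 0.012]
```

View pics/w1.png

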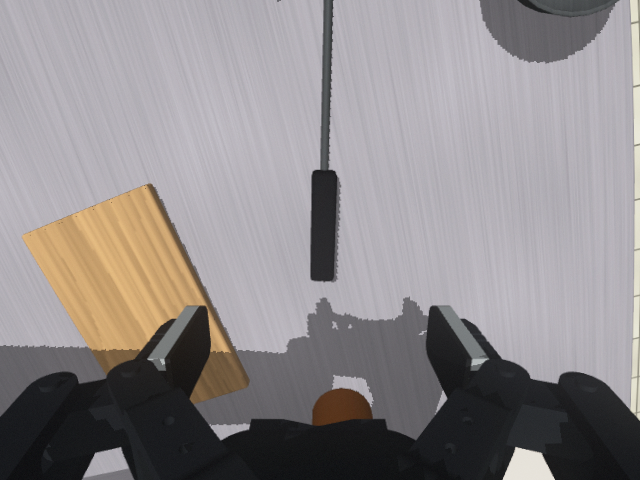

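Wrist view: the handle is at (323,225) with its shaft going straight up, and the measured size of 110x24 mm fits. Next I'll descend and grip.

```bash
python3 -m handwheel '[[[0,-0.01,-0.035,0,0,-1.1],[-0.001,-0.0105,-0.035,0,0,0],[0,0,-0.04,0,0,0],[0,0,-0.04,0,0,0],[0,0,-0.035,0,0,0],[0,0,-0.025,0,0,0],[0,0,-0.015,0,0,0],[0,0,0,0,0,0],[0,0,0,0,0,0]]]' 1; python3 -m handwheel '[[[0,0,0,0,0,0],[0,0,0,0,0,0],[0,0,0,0,0,0],[0,0,0,0,0,0],[0,0,0,0,0,0],[0,0,0,0,0,0],[0,0,0,0,0,0],[0,0,0,0,0,0]]]' 0
```

```text
time: 3.55
tool_pos: [0.6258, -0.1909, 0.0064]
tool_rot: [-0.0, 0.792, 0.61, -0.0]
contact_force: [-0.3, -0.5, -0.0]
gripper_width: 1.002
grasp_force: 0.0
time: 4.22
tool_pos: [0.6266, -0.1912, 0.0076]
tool_rot: [0.001, 0.792, 0.61, 0.0]
contact_force: [-0.9, -0.9, 5.5]
gripper_width: 0.264
grasp_force: 61.0
```

```bash
python3 -m handwheel '[[[0,0,0.02,0,0,0],[0,0,0.016,0,0,0],[-0.0295,0.015,0,0,0,2.6],[-0.0295,0.015,0,0,0,2.7],[-0.0295,0.015,0,0,0,2.6],[-0.0295,0.015,0,0,0,2.6],[0,0,0,0,0,0],[0,0,0,0,0,0]]]'; python3 - <<'E'
from h import *
I,D=grab_frame('wrist'); cv2.imwrite('pics/w2.png',I)
for t in ['hook','press','tin']:
  for m in masks_of('wrist',t)[:2]:
    P=mask_pts('wrist',m['region'],D); print(t,m['conf'],m['box'],len(P),np.round(np.median(P,0),3))
    for lo,hi in [(-.01,.02),(.02,.046),(.046,.08)]:
        Q=P[(P[:,2]>lo)&(P[:,2]<hi)]
        if len(Q)>20:
            r=cv2.minAreaRect(Q[:,:2].astype(np.float32)); print(lo,len(Q),np.round(r[0],4),np.round(r[1],3),round(r[2],1),np.round(Q.min(0),3),np.round(Q.max(0),3))
E
```

```text
time: 4.88
tool_pos: [0.5047, -0.1294, 0.0402]
tool_rot: [-0.002, 0.733, 0.68, -0.001]
contact_force: [1.0, -0.7, -1.2]
gripper_width: 0.267
grasp_force: 60.2
hook 0.57 [283.4, 3.7, 67.2, 420.5] 18679 [ 0.511 -0.104  0.06 ]
-0.01 47 [ 0.5065 -0.0824] [0.084 0.019] 70.6 [ 0.491 -0.121  0.   ] [ 0.519 -0.042  0.005]
0.02 3960 [ 0.5136 -0.0466] [0.064 0.021] 85.9 [ 0.501 -0.079  0.038] [ 0.522 -0.015  0.046]
0.046 14672 [ 0.5078 -0.126 ] [0.098 0.024] 85.8 [ 0.493 -0.175  0.046] [ 0.523 -0.077  0.064]
```

View pics/w2.png

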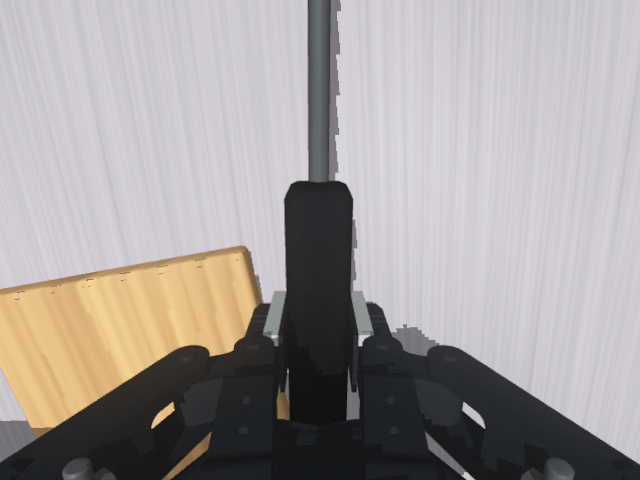

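Wrist view: the hook is held straight, handle end at (319,185), shaft going up the frame. The press isn't in this view, so I'll check it with the fixed cameras.

```bash
cat > look.py <<'E'
from h import *
import sys
n=sys.argv[1]
a,Da=grab_frame('scene'); b,Db=grab_frame('top')
ca=cv2.resize(a[165:345,250:530],(800,514),interpolation=cv2.INTER_CUBIC)  # x2.857
cb=cv2.resize(b[120:290,180:440],(800,523),interpolation=cv2.INTER_CUBIC)  # x3.077
cv2.imwrite(f'pics/s{n}.png',ca); cv2.imwrite(f'pics/t{n}.png',cb)
for c,D in (('scene',Da),('top',Db)):
  for m in masks_of(c,'press')[:3]:
    P=mask_pts(c,m['region'],D); P=P[P[:,2]<.08]
    bar=P[(P[:,2]>.045)&(P[:,2]<.075)]; pl=P[(P[:,2]<.02)]
    if len(pl)<20: continue
    r=cv2.minAreaRect(pl[:,:2].astype(np.float32))
    print(c,round(m['conf'],2),m['box'],'plate',np.round(r[0],3),np.round(r[1],3),round(r[2],1),'bar',len(bar),np.round([bar.min(0),bar.max(0)],3).tolist() if len(bar) else '')
E
python3 look.py 3
```

```text
scene 0.94 [366.4, 223.9, 59.9, 37.3] plate [0.444 0.258] [0.126 0.152] 3.5 bar 152 [[0.469, 0.185, 0.045], [0.568, 0.303, 0.069]]
scene 0.89 [473.0, 188.3, 55.5, 40.9] plate [0.364 0.609] [0.179 0.156] 26.4 bar 153 [[0.355, 0.557, 0.045], [0.435, 0.605, 0.07]]
scene 0.66 [348.1, 181.9, 31.1, 24.9] plate [0.226 0.243] [0.126 0.064] 7.6 bar 30 [[0.213, 0.231, 0.046], [0.272, 0.256, 0.054]]
top 0.97 [248.1, 285.0, 25.1, 39.7] plate [0.24  0.245] [0.115 0.059] 16.5 bar 52 [[0.207, 0.231, 0.045], [0.271, 0.256, 0.06]]
top 0.72 [132.1, 224.8, 37.4, 56.0] plate [0.392 0.584] [0.153 0.078] 26.1 bar 107 [[0.35, 0.558, 0.045], [0.43, 0.604, 0.075]]
top 0.55 [232.1, 216.4, 49.4, 25.9] plate [0.469 0.259] [0.149 0.062] 84.5 bar 81 [[0.467, 0.213, 0.047], [0.48, 0.302, 0.074]]
```

View pics/s3.png

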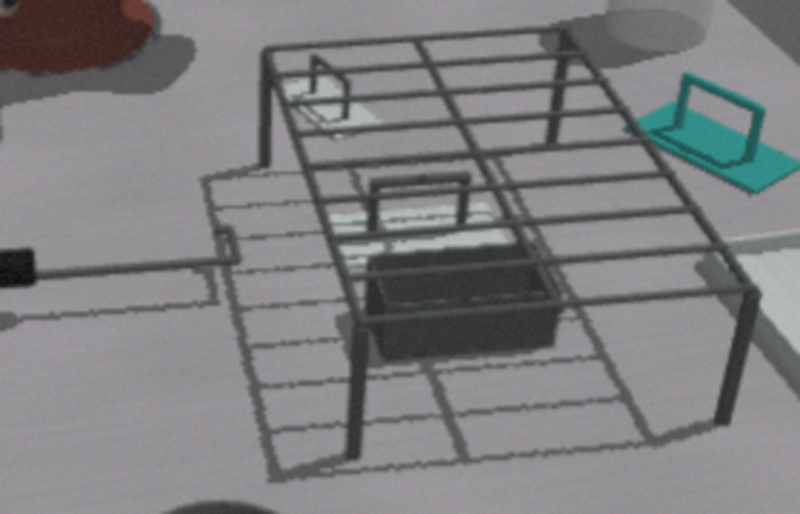

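View pics/t3.png

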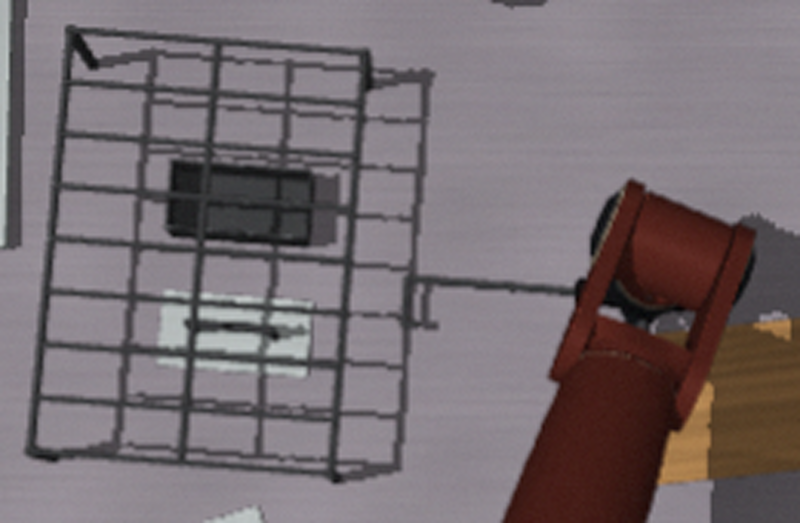

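Scene crop: the hook corner is at (237,262) and the prong tip at (225,230), just outside the rack. The bow runs (372,185)–(468,180), beside the tin. In the top crop the plate spans (160,292)–(312,375) and the tin (170,160)–(312,243). The rack's front edge runs (365,55)–(335,478), and the lines to the right of it are its shadow.

```bash
python3 - <<'E'
from h import *
t=lambda x,y:(180+x/3.077,120+y/3.077)
s=lambda x,y:(250+x/2.857,165+y/2.857)
print('corner',np.round(world('top',[t(412,280)],z=.04),3),np.round(world('scene',[s(237,262)],z=.04),3))
print('front',np.round(world('top',[t(365,55),t(335,478)],z=.125),3))
print('plate',np.round(world('top',[t(163,291),t(312,300),t(307,375),t(158,365)],z=.006),3).tolist())
print('tin',np.round(world('top',[t(168,235),t(308,245)],z=.055),3).tolist())
print('bar scene',np.round(world('scene',[s(372,185),s(468,180)],z=.061),3).tolist())
E
```

```text
corner [[0.522 0.081 0.04 ]] [[0.531 0.087 0.04 ]]
front [[0.726 0.127 0.125]
 [0.324 0.152 0.125]]
plate [[0.515, 0.331, 0.006], [0.506, 0.181, 0.006], [0.431, 0.186, 0.006], [0.44, 0.334, 0.006]]
tin [[0.564, 0.32, 0.055], [0.554, 0.183, 0.055]]
bar scene [[0.474, 0.218, 0.061], [0.483, 0.301, 0.061]]
```

```bash
python3 -m handwheel '[[[0.002,0.025,0,0,0,0],[0.002,0.035,0,0,0,0],[0.002,0.035,0,0,0,0],[0.002,0.035,0,0,0,0],[0.002,0.030,0,0,0,0],[0.001,0.014,0,0,0,0],[0,0,0,0,0,0],[0,0,0,0,0,0]]]' && python3 -m handwheel '[[[-0.014,0,0,0,0,0],[-0.014,0,0,0,0,0],[-0.012,0,0,0,0,0],[0,0,0,0,0,0],[0,0,0,0,0,0]]]'; python3 look.py 4
```

```text
time: 5.95
tool_pos: [0.519, 0.0436, 0.0423]
tool_rot: [0.0, 0.732, 0.681, -0.0]
contact_force: [0.1, -0.3, -2.0]
gripper_width: 0.267
grasp_force: 60.2
time: 6.37
tool_pos: [0.4789, 0.0421, 0.0423]
tool_rot: [0.0, 0.733, 0.68, 0.0]
contact_force: [0.5, -0.4, -2.8]
gripper_width: 0.26
grasp_force: 60.2
scene 0.73 [364.9, 224.1, 59.4, 35.7] plate [0.47 0.26] [0.074 0.151] 3.1 bar 100 [[0.469, 0.186, 0.046], [0.566, 0.299, 0.069]]
scene 0.69 [348.4, 183.8, 28.1, 23.6] plate [0.225 0.241] [0.134 0.065] 6.5 bar 24 [[0.212, 0.231, 0.045], [0.277, 0.254, 0.053]]
scene 0.68 [475.4, 186.3, 55.5, 44.8] plate [0.362 0.592] [0.225 0.125] 4.9 bar 144 [[0.354, 0.559, 0.045], [0.435, 0.604, 0.069]]
top 0.97 [245.6, 286.2, 28.6, 36.1] plate [0.239 0.247] [0.117 0.064] 16.3 bar 48 [[0.207, 0.234, 0.045], [0.271, 0.255, 0.061]]
top 0.9 [232.5, 214.9, 47.1, 26.9] plate [0.474 0.259] [0.151 0.074] 86.7 bar 94 [[0.466, 0.195, 0.045], [0.493, 0.301, 0.075]]
top 0.89 [130.5, 227.0, 38.8, 56.0] plate [0.391 0.583] [0.16  0.083] 27.2 bar 105 [[0.35, 0.559, 0.053], [0.43, 0.603, 0.075]]
```

View pics/s4.png

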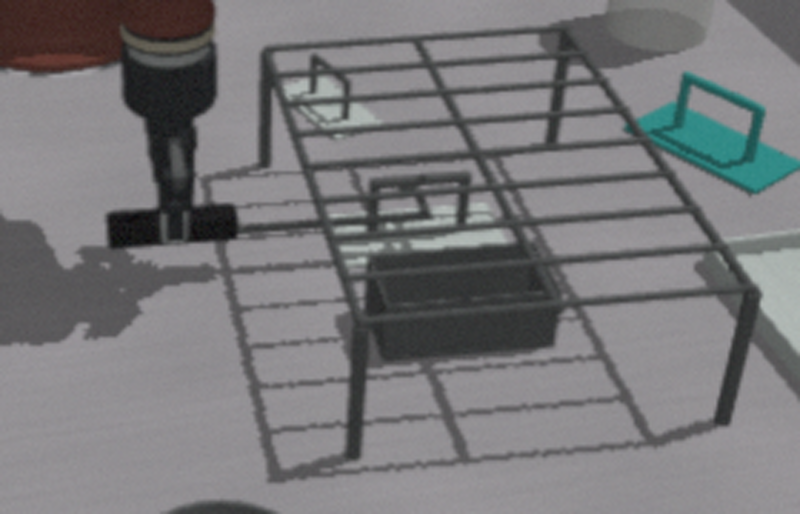

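Scene crop: the prong lies through the bow's window, seen at (420,210), between posts (375,205) and (465,205). Next I'll drag.

```bash
python3 -m handwheel '[[[0,-0.015,0,0,0,0],[0,-0.01,0,0,0,0],[0,-0.01,0,0,0,0],[0,-0.015,0,0,0,0],[0,-0.015,0,0,0,0],[0,-0.015,0,0,0,0],[0,-0.02,0,0,0,0],[0,-0.02,0,0,0,0],[0,-0.02,0,0,0,0],[0,-0.02,0,0,0,0],[0,-0.02,0,0,0,0],[0,-0.02,0,0,0,0],[0,-0.02,0,0,0,0],[0,-0.015,0,0,0,0],[0,-0.015,0,0,0,0],[0,-0.01,0,0,0,0],[0,-0.005,0,0,0,0],[0,0,0,0,0,0],[0,0,0,0,0,0]]]'; python3 look.py 5
```

```text
time: 8.15
tool_pos: [0.4789, -0.2224, 0.0424]
tool_rot: [0.001, 0.733, 0.68, -0.0]
contact_force: [0.0, -0.9, -1.7]
gripper_width: 0.268
grasp_force: 60.2
scene 0.63 [349.9, 181.5, 28.0, 29.6] plate [0.225 0.241] [0.135 0.063] 11.5 bar 23 [[0.211, 0.232, 0.045], [0.275, 0.252, 0.054]]
scene 0.58 [272.8, 236.8, 65.4, 35.7] plate [0.439 0.03 ] [0.151 0.15 ] 88.0 bar 190 [[0.466, -0.016, 0.045], [0.482, 0.073, 0.071]]
scene 0.57 [472.4, 188.2, 56.6, 42.6] plate [0.376 0.601] [0.162 0.134] 27.8 bar 137 [[0.355, 0.558, 0.045], [0.434, 0.605, 0.07]]
top 0.91 [247.5, 286.0, 27.2, 36.6] plate [0.24  0.244] [0.113 0.061] 16.2 bar 52 [[0.206, 0.231, 0.045], [0.271, 0.256, 0.061]]
top 0.67 [308.7, 215.7, 47.6, 27.6] plate [0.473 0.03 ] [0.08  0.151] 0.2 bar 112 [[0.467, -0.015, 0.045], [0.497, 0.072, 0.074]]
top 0.64 [129.5, 224.5, 41.0, 56.3] plate [0.391 0.583] [0.156 0.082] 26.8 bar 109 [[0.35, 0.557, 0.045], [0.432, 0.603, 0.074]]
```

View pics/s5.png

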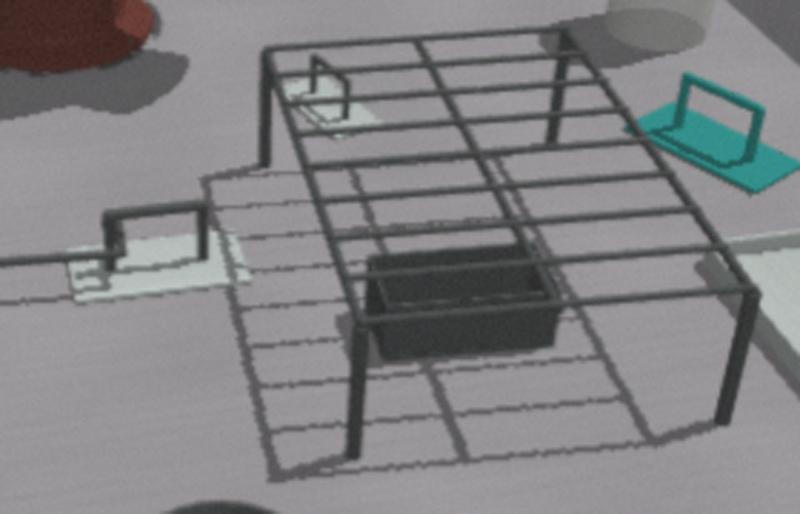

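Scene crop: the plate is fully in front of the rack, spanning (68,240)–(250,285). Plate centre is (0.473,0.030) and its far edge is about 0.105, against a rack front at about 0.143. Next I'll unhook, move aside, and lay the hook down.

```bash
python3 -m handwheel '[[[0,0.014,0,0,0,0],[0,0.014,0,0,0,0],[0,0,0,0,0,0],[0.015,0,0,0,0,0],[0.02,0,0,0,0,0],[0.025,0,0,0,0,0],[0.035,0,0,0,0,0],[0.035,0,0,0,0,0],[0.03,0,0,0,0,0],[0,0,0,0,0,0],[0,0,0,0,0,0],[0,0,-0.012,0,0,0],[0,0,-0.012,0,0,0],[0,0,-0.006,0,0,0],[0,0,-0.003,0,0,0],[0,0,0,0,0,0],[0,0,0,0,0,0]]]'
```

```text
time: 9.77
tool_pos: [0.6378, -0.1937, 0.0085]
tool_rot: [-0.0, 0.733, 0.68, -0.0]
contact_force: [0.2, -0.1, -1.9]
gripper_width: 0.264
grasp_force: 60.2
```

```bash
python3 -m handwheel '[[[0,0,-0.001,0,0,0],[0,0,0,0,0,0],[0,0,0,0,0,0]]]'; python3 -m handwheel '[[[0,0,0,0,0,0],[0,0,0,0,0,0],[0,0,0,0,0,0],[0,0,0,0,0,0],[0,0,0,0,0,0],[0,0,0,0,0,0],[0,0,0,0,0,0],[0,0,0.02,0,0,0],[0,0,0.03,0,0,0],[0,0,0.04,0,0,0],[0,0,0.04,0,0,0],[0,0,0.04,0,0,0],[0,0,0,0,0,0]]]' 1
```

```text
time: 10.02
tool_pos: [0.6386, -0.1939, 0.0082]
tool_rot: [-0.0, 0.733, 0.68, -0.0]
contact_force: [0.2, -0.5, -2.3]
gripper_width: 0.262
grasp_force: 60.2
time: 11.1
tool_pos: [0.6437, -0.1959, 0.1902]
tool_rot: [0.008, 0.733, 0.68, 0.004]
contact_force: [-0.3, 0.4, 1.4]
gripper_width: 0.997
grasp_force: 0.0
```

```bash
python3 -m handwheel '[[[-0.028,0.0275,0,0,0,0],[-0.028,0.0275,0,0,0,0],[-0.028,0.0275,0,0,0,0],[-0.028,0.0275,0,0,0,0],[-0.028,0.0275,0,0,0,0],[-0.028,0.0275,0.01,0,0,0],[0,0,0,0,0,0],[0,0,0,0,0,0]]]'; python3 - <<'E'
from h import *
I,D=grab_frame('wrist'); cv2.imwrite('pics/w6.png',I)
for t in ['press','board','hook']:
  for m in masks_of('wrist',t)[:2]:
    P=mask_pts('wrist',m['region'],D); print(t,round(m['conf'],2),m['box'])
    for lo,hi in [(-.01,.022),(.05,.075)]:
        Q=P[(P[:,2]>lo)&(P[:,2]<hi)]
        if len(Q)>50:
            r=cv2.minAreaRect(Q[:,:2].astype(np.float32)); print(lo,len(Q),np.round(r[0],4),np.round(r[1],3),round(r[2],1),'z',round(np.median(Q[:,2]),4))
I,D=grab_frame('top')
for t in ['board','hook']:
  for m in masks_of('top',t)[:1]:
    P=mask_pts('top',m['region'],D); r=cv2.minAreaRect(P[:,:2].astype(np.float32)); print(t,m['conf'],r,np.percentile(P[:,2],[5,50,95]))
E
```

```text
time: 11.77
tool_pos: [0.4702, -0.0278, 0.189]
tool_rot: [0.001, 0.732, 0.681, 0.001]
contact_force: [0.5, 0.7, 0.8]
gripper_width: 1.0
grasp_force: 0.0
press 0.89 [264.7, 54.1, 96.2, 182.3]
-0.01 14007 [0.4717 0.0273] [0.15  0.077] 88.9 z 0.0059
0.05 1792 [0.472  0.0274] [0.089 0.01 ] 89.0 z 0.065
board 0.58 [192.2, 299.9, 156.5, 138.4]
-0.01 15839 [ 0.4036 -0.1894] [0.149 0.145] 6.4 z 0.0144
board 0.92 ((0.4050314724445343, -0.21275275945663452), (0.15423007309436798, 0.30791181325912476), 6.7227020263671875) [0.00985818 0.01738847 0.02474695]
hook 0.69 ((0.6401134729385376, -0.1109214723110199), (0.27264004945755005, 0.035450130701065063), 89.86341094970703) [0.00341744 0.02494611 0.03410529]
```

View pics/w6.png

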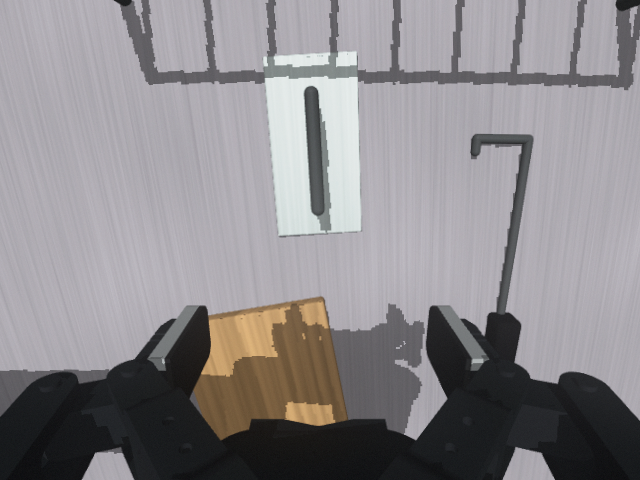

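Wrist view: the plate is centred near (315,145) with the bow along it. The hook lies flat on the bench at the right and the board is at the bottom. Next I'll grasp the bow.

```bash
python3 -m handwheel '[[[0.001,0.03,0,0,0,3.1],[0.001,0.025,0,0,0,0],[0,0,-0.035,0,0,0],[0,0,-0.04,0,0,0],[0,0,-0.04,0,0,0],[0,0,-0.02,0,0,0],[0,0,-0.012,0,0,0],[0,0,0,0,0,0],[0,0,0,0,0,0]]]' 1; python3 -m handwheel '[[[0,0,0,0,0,0],[0,0,0,0,0,0],[0,0,0,0,0,0],[0,0,0,0,0,0],[0,0,0,0,0,0],[0,0,0,0,0,0],[0,0,0,0,0,0],[0,0,0,0,0,0],[0,0,0,0,0,0],[0,0,0,0,0,0]]]' 0
```

```text
time: 12.87
tool_pos: [0.4725, 0.0259, 0.0406]
tool_rot: [-0.001, 0.714, 0.7, -0.001]
contact_force: [0.9, 0.3, -0.5]
gripper_width: 1.003
grasp_force: 0.0
time: 13.7
tool_pos: [0.4721, 0.0262, 0.0415]
tool_rot: [-0.001, 0.714, 0.7, -0.001]
contact_force: [-5.1, -0.6, 4.7]
gripper_width: 0.096
grasp_force: 58.5
```

```bash
python3 -m handwheel '[[[0,0,0.01,0,0,0],[0,0,0.02,0,0,0],[0,0,0.02,0,0,0],[-0.004,-0.015,0,0,0,0],[-0.007,-0.03,0,0,0,1.5],[-0.008,-0.032,0,0,0,1.5],[-0.008,-0.035,0,0,0,1.5],[-0.008,-0.035,0,0,0,1.5],[-0.008,-0.035,0,0,0,1.5],[-0.008,-0.035,0,0,0,0],[-0.007,-0.03,0,0,0,0],[-0.005,-0.022,-0.01,0,0,0],[0,0,-0.01,0,0,0],[0,0,0,0,0,0],[0,0,0,0,0,0],[0,0,0,0,0,0]]]'; python3 - <<'E'
from h import *
I,D=grab_frame('wrist'); cv2.imwrite('pics/w7.png',I)
v,u=np.mgrid[0:480:2,0:640:2]; ok=D[v,u]>0
P=world('wrist',np.c_[u[ok],v[ok]],D[v,u][ok]); C=I[v,u][ok].astype(int)
for t in ['press','board']:
  for m in masks_of('wrist',t)[:1]:
    Q=mask_pts('wrist',m['region'],D); print(t,round(m['conf'],2),m['box'])
    lo,hi=((.02,.05),(.008,.022))[t=='board']
    Q=Q[(Q[:,2]>lo)&(Q[:,2]<hi)]
    r=cv2.minAreaRect(Q[:,:2].astype(np.float32)); print(len(Q),np.round(r[0],4),np.round(r[1],3),round(r[2],1),'z',np.round(np.percentile(Q[:,2],[5,50,95]),4))
E
```

```text
time: 15.03
tool_pos: [0.4096, -0.2417, 0.0707]
tool_rot: [-0.001, 0.667, 0.745, 0.0]
contact_force: [-0.5, 1.2, -7.2]
gripper_width: 0.091
grasp_force: 58.8
press 0.8 [234.2, 118.2, 163.4, 307.2]
26560 [ 0.4082 -0.2394] [0.076 0.149] 6.4 z [0.035  0.0362 0.0374]
board 0.57 [165.1, 16.8, 306.1, 407.8]
55990 [ 0.4086 -0.2357] [0.15  0.236] 6.4 z [0.015  0.0162 0.0173]
```

View pics/w7.png

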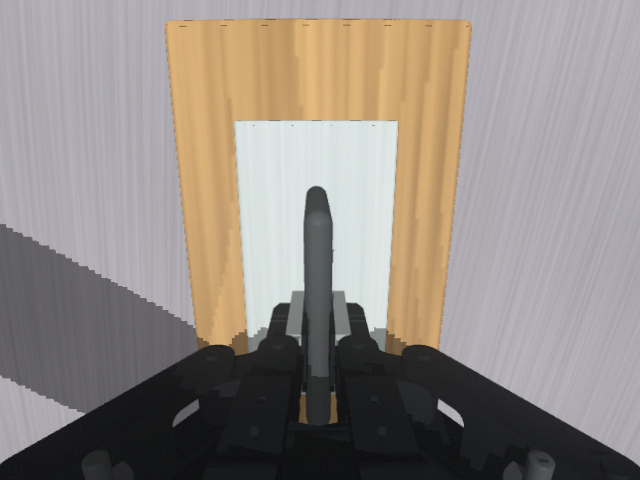

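Wrist view: the plate, top edge at (235–397,122), sits centred and parallel over the board, top edge at (167–470,22). It needs about 3 mm of correction, then I'll lower it gently.

```bash
python3 -m handwheel '[[[0.001,-0.003,0,0,0,0],[0,0,-0.006,0,0,0],[0,0,-0.004,0,0,0],[0,0,-0.002,0,0,0],[0,0,-0.001,0,0,0],[0,0,-0.0005,0,0,0],[0,0,0,0,0,0],[0,0,0,0,0,0],[0,0,0,0,0,0]]]'
```

```text
time: 15.93
tool_pos: [0.4109, -0.246, 0.058]
tool_rot: [0.0, 0.667, 0.745, 0.0]
contact_force: [-0.8, 0.1, -7.0]
gripper_width: 0.088
grasp_force: 58.9
```

```bash
python3 -m handwheel '[[[0,0,-0.001,0,0,0],[0,0,0,0,0,0],[0,0,0,0,0,0]]]';python3 -m handwheel '[[[0,0,-0.0007,0,0,0],[0,0,0,0,0,0],[0,0,0,0,0,0]]]'
```

```text
time: 16.18
tool_pos: [0.411, -0.2461, 0.0571]
tool_rot: [0.0, 0.667, 0.745, -0.0]
contact_force: [0.6, -0.5, -4.7]
gripper_width: 0.093
grasp_force: 59.1
time: 16.43
tool_pos: [0.4108, -0.2462, 0.0569]
tool_rot: [-0.0, 0.667, 0.745, -0.0]
contact_force: [-4.8, 0.4, 2.5]
gripper_width: 0.094
grasp_force: 59.8
```

```bash
python3 -m handwheel '[[[0,0,0,0,0,0],[0,0,0,0,0,0],[0,0,0,0,0,0],[0,0,0,0,0,0],[0,0,0,0,0,0],[0,0,0,0,0,0],[0,0,0,0,0,0],[0,0,0,0,0,0],[0,0,0.02,0,0,0],[0,0,0.03,0,0,0],[0,0,0.04,0,0,0],[0,0,0.04,0,0,0],[0,-0.03,0.02,0,0,0],[0,-0.035,0,0,0,0],[0,-0.03,0,0,0,0],[0,0,0,0,0,0],[0,0,0,0,0,0]]]' 1; python3 - <<'E'
from h import *
I,D=grab_frame('wrist')
for t in ['press','board']:
  for m in masks_of('wrist',t)[:1]:
    Q=mask_pts('wrist',m['region'],D); print(t,round(m['conf'],2),m['box'])
    Q=Q[(Q[:,2]>.008)&(Q[:,2]<.03)]
    r=cv2.minAreaRect(Q[:,:2].astype(np.float32)); print(len(Q),np.round(r[0],4),np.round(r[1],3),round(r[2],1),'z',np.round(np.percentile(Q[:,2],[5,50,95]),4))
I,D=grab_frame('scene'); cv2.imwrite('pics/s8.png',I)
for t in ['tin','jar','hook']:
  for m in masks_of('scene',t)[:1]: print(t,m['conf'],m['box'])
E
```

```text
time: 17.85
tool_pos: [0.4105, -0.3418, 0.2059]
tool_rot: [-0.0, 0.668, 0.744, 0.0]
contact_force: [0.7, 0.4, -0.3]
gripper_width: 1.002
grasp_force: 0.0
press 0.77 [282.1, 0.0, 97.9, 190.0]
15229 [ 0.4089 -0.2427] [0.077 0.148] 6.3 z [0.0197 0.021  0.0222]
board 0.73 [236.2, 0.0, 190.7, 238.6]
23796 [ 0.4113 -0.2655] [0.151 0.198] 6.5 z [0.0137 0.015  0.0162]
tin 0.65 [378.4, 249.2, 65.0, 42.8]
jar 0.62 [73.8, 267.3, 48.0, 60.8]
hook 0.75 [188.8, 293.4, 129.4, 27.6]
```

View pics/s8.png

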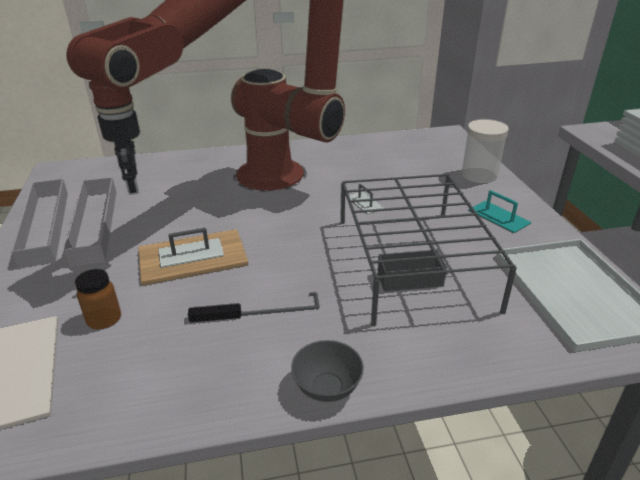

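Scene view: the press sits flat and centred on the board at (192,250), the hook is flat on the bench at (255,310), and the tin and jar haven't moved. Handing in.

```bash
python3 -c "
from plant import job_done; print(job_done())"
```

```text
the job is handed in; nothing more can be done
None
```

I handed the job in at about 18 s on the robot clock: the press plate sits flat on the board, about 1 mm off centre and parallel to its long side to within measuring error, the hook lies flat on the bare bench, and the tin and jar are where they were.

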